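# Clamp a heat sink with a torque-limiting vise knob

## Robot

A 6-joint arm with a two-finger parallel gripper is mounted at the origin on the work surface. World frame = base frame: x ahead of the robot, y to its left, z up, the work surface at z = 0. Lengths are in m, angles in degrees, forces in N, time in s.
With the tool pointing down it reaches from about 0.35 to 0.875 m from the base axis. Payload 4.2 kg.
Tool frame: the origin (TCP) lies midway between the tips of the shut fingers; the grasp point (between the pads) lies 19 mm behind it; z points along the fingers, y is the line along which they close (so a half turn about z gives the same grasp; the last joint's range is limited). The gripper opens to 87 mm and grips with 3 to 60 N. Pads are 19 mm wide; open, the fingers measure 117 mm over their backs; the gripper's body (75 mm by 190 mm) begins 51 mm behind the grasp point.
Start: joints at [78.3, 22.042, 0.453, 0, -68.411, -14.817], TCP at [0.279, 0.559, 0.223] pointing down, gripper open.
Joint ranges: [-179.83, 179.83], [-69.29, 118.12], [-61.27, 80.66], [-181.25, 117.63], [-171.15, -9.14], [-177.46, 177.46]. Speed limits (degrees/s): [159.86, 159.86, 180, 180, 180, 180].

## Interface

Orientations are given as a 3x3 rotation matrix whose columns are the frame's x, y, z axes.
In Python, from station import r, cams gives the robot as it stands.
- The arm moves only by the tool play_rows, never from a script. Its argument "commands" is text: rows parted by semicolons, each of 6 numbers parted by spaces: the shift along the world's x, y, z normalised to -1 to 1, where 1 is 30 mm, then the turn, a rotation vector about the world's x, y, z normalised to -1 to 1, where 1 is 0.15 rad. A call has 1 to 20 rows; each row shifts and turns the commanded pose from where the row before left it; what a row does not reach is not made up. A row lasts 1/10 s, in which the tool goes at most 50 mm and 8.59 degrees, less where a joint would pass 70% of its speed; a pose out of reach is approached as far as the arm can. A call with a number of a shift or a turn outside -1 to 1 is refused whole. A call with a gripper value outside its range is refused whole. "grip" is the finger opening in mm, from 0 to 87, set as the call begins (left out, the last holds). The fingers move at their own pace and stop on an object; the grip force is fixed at half the most. Time passes only in rows, so rows that do not move let the fingers close. It gives the time, the measured TCP pose, the force, the opening and the grip force at its end, in the units of the state.
- r.sense(): the state, without advancing time (a new reading comes with each control period).
- cams.capture(name): name is "side" or "top"; returns (picture, depth): 384x512x3 uint8, blue, green, red; 384x512 float32, m along the optical axis (not along the pixel's ray), 0 where there is no reading.
- cams.camera_info(name): a dict with "mtx" (3x3 intrinsics, pixels), "R" (3x3) and "t" (3): a world point X has camera coordinates R X + t. Camera axes: x right, y down, z forward; pixel columns grow to the right and rows downward; lengths in m; the calibration is good to about 2 mm. A picture is of the moment at which its call begins. camera_info takes no time and is no camera call.
- r.finish_job(): hands the job in; it is judged then, once.
The state is a dict: "time_s": time; "joints": joint angles; "joint_velocities": joint speeds; "effort": joint torques, N m; "tcp_pos": TCP position; "ee_rot": TCP orientation; "wrist_force": force on the tool from outside, world axes, zero at the start; "moment": the same for the moment, N m; "gripper_width": opening from 0.0 (shut) to 1.0 (fully open); "gripper_force": force on a finger pad.
Only numpy, scipy, OpenCV 4.12 (cv2) and the standard library are available. Lean on these libraries where they do the work, as an engineer would, in place of code of your own. Each camera call takes 0.05 s, during which the arm holds its last target. There are 200 camera calls.

## Task

Gently set the heat sink down flat on the bed of the little bench vise, between its two jaws, then turn the vise's knob clockwise (seen from above) until the heat sink is clamped and the knob slips and clicks. Stop at the first click (a second is too many), let go, and leave the other things on the bench alone.

Things in the scene. Friction and masses are not known exactly. Their poses are not given: they have to be found in the camera images.
- heatsink: Loose bare-aluminium finned heat sink, 50 (its x) x 36 (its y) x 40 mm tall, 0.1 to 0.2 kg: a 10 mm base with five upright fins along its x; it stands on the bench on the robot's right. Origin: centre of its underside; z up. Hold it across its y (over the outer fins). Either way round in the vise will do.
- vise: Grey vise fixed to the bench. Origin on the bench top; x axis along the vise, from the fixed jaw past the bed to the knob; z up. Base 240 x 90 x 20 mm high (x -95 to 145 mm), its top is the bed. The gear housing (64 x 70 mm, top 62 mm above the bench, centred at x = 85 mm) carries collar and knob.
- seat (a point): Point on the bed, 20 mm above the bench, at vise x = -38 mm, y = 0; axes as the vise's. A heat sink centred here with its x along the vise's x stands between the open jaws and between two guide rails on the bed along x (6 mm high, 6 mm wide, 41 mm apart).
- fixed_jaw (a point): Centre of the fixed jaw's clamping face, at vise x = -66 mm, 15 mm above the bed; axes as the vise's. Both steel jaws are 40 mm wide, 16 mm thick and rise 30 mm over the bed; the moving one is sprung (7 N/mm). Its face stands 55 to 67 mm from this one at the start (varies, not measured), at vise x = -11 to 1 mm.
- collar_top (a point): Centre of the top of the steel collar (54 mm across, 8 mm high, top 70 mm above the bench) under the knob; upright axis. Its x axis points along the small tab at its rim. Turning it clockwise from above closes the jaw about 8 mm per rad, against an even drag of 0.08 N m; the jaw stays where it is left.
- knob_grip (a point): On the knob's upright axis, 96 mm above the bench. Black knob: 42 mm disc, 8 mm high, and on it an upright bar grip 40 mm long (its x), 14 mm thick (its y), 34 mm tall, top 112 mm above the bench; grip the bar from above across the 14 mm. Its x axis points along the bar to the nose end (white line). At the start the nose lies over the collar's tab.
- knob: The same knob; origin on its axis, 70 mm above the bench. It turns the collar through a torque limiter. When the jaws are tight, after about 1 to 2.6 rad, the collar stops and the knob slips over it at about 0.22 N m (ripple 0.06 either way), clicking at slips of 0.26, 0.79, 1.31 rad and so on. The slip stays as the angle from tab to nose. It may take two grasps or more.
- spool: Bystander: solder spool, 54 mm across, 44 mm high, standing on the bench. Origin: centre of underside.
- cutters: Bystander: side cutters, about 120 mm long, lying flat on the bench.
- driver: Bystander: screwdriver lying on the bench beyond the vise, on the robot's left.
Things that resemble listed ones, but are neither listed nor needed, are in the scene too. Leave any yellow look-alike of the heatsink alone.

How it is judged:
By the outcome, as a careful person would: the job done as asked, in the order asked, and still so for the second after the job is handed in, with the robot touching nothing.
It also fails if it takes over 72 s, if anything falls off the work surface, if the arm or the gripper's body presses on something with over 40 N, if the wrist force passes 120 N, or if a joint passes its speed limit or range.

## Working session

There is one attempt and no reset: what is moved stays moved. The work goes in short steps, Python scripts to look and compute and a tool call to move; the robot and the scene stay as the last step left them, time stands still between calls to the robot, and variables do not carry over. Pictures are saved under pics/ and viewed, at most 10 in all, crops included, and the job is handed in when it is done.

Besides the shell and the picture viewer there is one more tool, called after "Emit:" as name(argument=value, ...), one argument or row to a line, values as JSON. play_rows: Moves the arm, as the interface text tells. Scaled input: -1 to 1 covers 30 mm each way for a shift and 0.15 rad each way for a turn. Its arguments: {"type":"object","properties":{"commands":{"type":"string"},"grip":{"type":"number"}},"required":["commands"]}

```bash
mkdir -p pics; ls
cat > h.py <<'E'
import numpy as np, cv2
from station import r, cams
def cap(n):
    im,d=cams.capture(n); np.savez(f'{n}.npz',im=im,d=d); return im,d
def cloud(n,d):
    c=cams.camera_info(n);K=np.array(c['mtx']);R=np.array(c['R']);t=np.array(c['t'])
    v,u=np.mgrid[:d.shape[0],:d.shape[1]]
    P=np.stack([(u-K[0,2])/K[0,0]*d,(v-K[1,2])/K[1,1]*d,d],-1)
    return (P-t)@R
def onplane(n,uv,z):
    c=cams.camera_info(n);K=np.array(c['mtx']);R=np.array(c['R']);t=np.array(c['t'])
    uv=np.atleast_2d(uv).astype(float)
    ray=np.c_[(uv[:,0]-K[0,2])/K[0,0],(uv[:,1]-K[1,2])/K[1,1],np.ones(len(uv))]@R
    o=-R.T@t
    return o+ray*((z-o[2])/ray[:,2])[:,None]
E
python3 - <<'E'
from h import *
a,_=cap('top');b,_=cap('side')
cv2.imwrite('pics/t0.png',cv2.resize(a,(800,600),interpolation=2));cv2.imwrite('pics/s0.png',cv2.resize(b,(800,600),interpolation=2))
for n in('top','side'):
    c=cams.camera_info(n);print(n,np.round(c['mtx'],1).tolist(),np.round(-np.array(c['R']).T@np.array(c['t']),3))
s=r.sense();print(s)
E
```

```text
pics
top [[382.1, 0.0, 257.2], [0.0, 382.1, 189.8], [0.0, 0.0, 1.0]] [0.49  0.037 1.274]
side [[496.3, 0.0, 253.7], [0.0, 496.3, 194.6], [0.0, 0.0, 1.0]] [ 0.376 -1.245  0.925]
{'time_s': 0.1, 'joints': array([ 7.83014063e+01,  2.20853350e+01,  3.88769811e-01, -2.39798649e-02,
       -6.84090405e+01, -1.48158708e+01]), 'joint_velocities': array([-0.02273525, -0.10873581,  0.16947714,  0.01664808,  0.04071257,
       -0.09477022]), 'effort': array([ 3.57885083e-04, -3.91692209e+01,  1.87936825e+01,  4.23190579e+00,
        1.34828841e-02, -7.27846327e-05]), 'tcp_pos': array([0.27877665, 0.55880496, 0.22159112]), 'ee_rot': array([[ 8.94752801e-01, -4.46561144e-01, -7.54797789e-04],
       [-4.46561772e-01, -8.94751141e-01, -1.72594165e-03],
       [ 9.53822956e-05,  1.88135497e-03, -9.99998226e-01]]), 'wrist_force': array([0.49900049, 0.03170579, 0.5920683 ]), 'moment': array([ 0.0219196 , -0.08319293, -0.01192946]), 'gripper_force': 0.0, 'gripper_width': 1.0040010258897607}
```

View pics/t0.png

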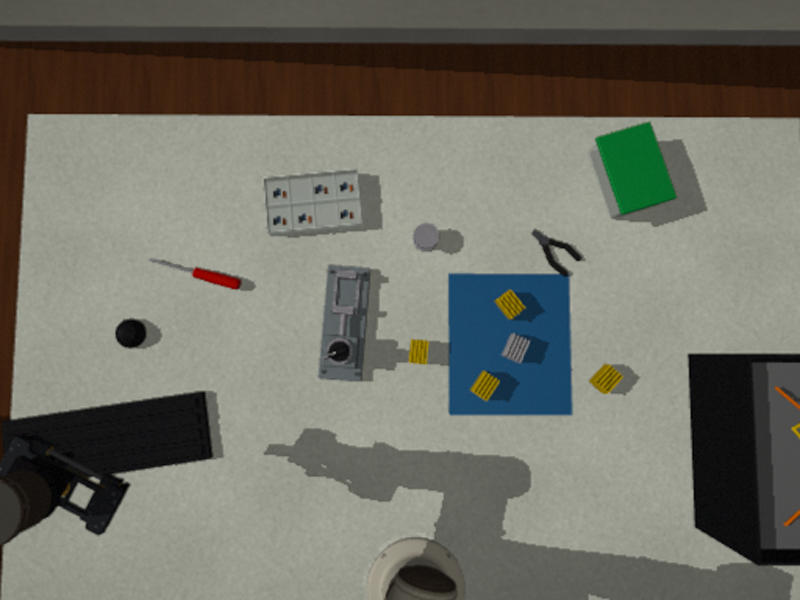

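View pics/s0.png

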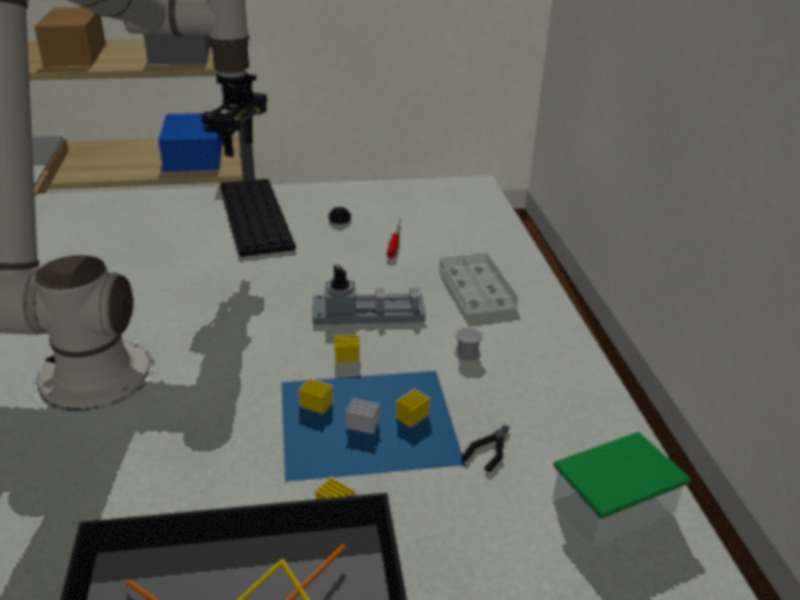

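The top view shows the bare heat sink at (516,348), on the blue mat between two yellow look-alikes. The vise is at (345,325) with its knob at (340,350), near the robot. In the side view the heat sink is at (363,415) and the knob at (340,285).

Run:
```python
from h import *
T=np.load('top.npz');im,d=T['im'],T['d'];P=cloud('top',d)
hsv=cv2.cvtColor(im,cv2.COLOR_BGR2HSV)
def reg(u0,u1,v0,v1):
    m=np.zeros(d.shape,bool);m[int(v0/1.5625):int(v1/1.5625),int(u0/1.5625):int(u1/1.5625)]=1;return m
def rect(m,z):
    m=m.astype(np.uint8);cs=cv2.findContours(m,0,1)[0];c=max(cs,key=cv2.contourArea)
    pts=onplane('top',c[:,0],z)[:,:2]
    R=cv2.minAreaRect((pts*1000).astype(np.float32));return R,np.round(cv2.boxPoints(R)).tolist()
# heat sink
R=reg(495,535,325,372)
m=R&(P[...,2]>0.02)&(hsv[...,1]<90)
print('hs n',m.sum(),'z',np.percentile(P[m][:,2],[5,50,95]));print(rect(m,0.04))
print('centroid',onplane('top',np.argwhere(m)[:,::-1].mean(0),.04))
m2=R&(hsv[...,1]<90); print('colour',m2.sum(),rect(m2,.04))
# vise
R=reg(310,385,255,390)
m=R&(P[...,2]>0.012);print('vise',rect(m,.02))
for lo,hi in((.012,.03),(.04,.056),(.056,.066),(.067,.085),(.095,.13)):
    k=R&(P[...,2]>lo)&(P[...,2]<hi);print(lo,k.sum(),np.round(np.median(P[k],0),4), rect(k,(lo+hi)/2)[0])
c=im[155:250,195:245];e=im[200:245,310:350]
cv2.imwrite('pics/c1.png',np.hstack([cv2.resize(c,(320,600),interpolation=2),cv2.resize(e,(480,600),interpolation=2)]))
```

```text
hs n 154 z [0.02368846 0.03797043 0.04269385]
(((491.0430908203125, -207.9893798828125), (38.93644332885742, 50.76653289794922), 64.89131927490234), [[460.0, -215.0], [506.0, -236.0], [522.0, -201.0], [476.0, -180.0]])
centroid [[ 0.4904236  -0.20783645  0.04      ]]
colour 217 (((490.2835693359375, -206.28907775878906), (43.34587478637695, 53.491798400878906), 65.97699737548828), [[457.0, -215.0], [506.0, -237.0], [524.0, -197.0], [475.0, -176.0]])
vise (((542.8346557617188, 148.3130340576172), (92.4146728515625, 239.2487030029297), 85.7409439086914), [[420.0, 111.0], [659.0, 93.0], [666.0, 186.0], [427.0, 203.0]])
0.012 1336 [0.5656 0.144  0.0207] ((542.8756713867188, 149.34384155273438), (90.09589385986328, 239.05789184570312), 85.7409439086914)
0.04 200 [0.5669 0.1478 0.0493] ((546.25146484375, 147.64691162109375), (61.068119049072266, 38.53111267089844), 0.5339860320091248)
0.056 194 [0.484  0.1484 0.0618] ((483.135009765625, 153.89378356933594), (69.60433959960938, 63.65204620361328), 85.75237274169922)
0.067 180 [0.484  0.1533 0.073 ] ((483.99200439453125, 158.35598754882812), (49.71719741821289, 59.14945602416992), 0.14407145977020264)
0.095 61 [0.4841 0.1536 0.1123] ((483.14959716796875, 153.43685913085938), (14.035103797912598, 39.131980895996094), 21.957317352294922)
```

View pics/c1.png

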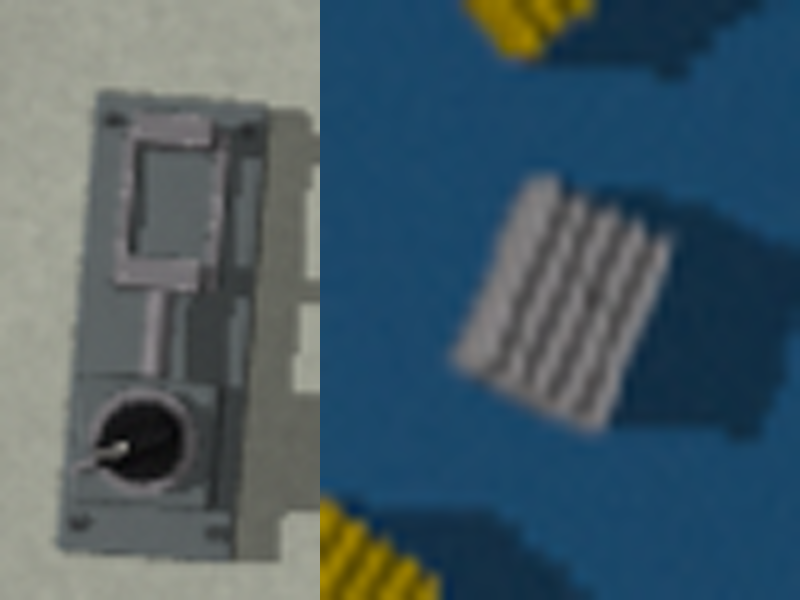

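The crop shows the nose's white line over the tab, pointing to +y and slightly to -x. The heat sink's fins run at about -25° in world. Estimates:
- **Vise:** x axis at 175.7°.
- **Seat:** (0.606, 0.144).
- **Knob:** (0.483, 0.1535), bar at 112°.
- **Heat sink:** (0.491, -0.208).

Next I move above the heat sink.

Emit:
play_rows(
  commands="0.27 -0.98 0 0 0 0;0.27 -0.98 0 0 0 0;0.27 -0.98 0 0 0 0;0.27 -0.98 0 0 0 0;0.27 -0.98 0 0 0 0;0.27 -0.98 0 0 0 0;0.27 -0.98 0 0 0 0;0.27 -0.98 0 0 0 0;0.27 -0.98 0 0 0 0;0.27 -0.98 0 0 0 0;0.27 -0.98 0 0 0 0;0.27 -0.98 0 0 0 0;0.27 -0.98 0 0 0 0;0.27 -0.98 0 0 0 0;0.27 -0.98 0 0 0 0;0.27 -0.98 0 0 0 0;0.27 -0.98 0 0 0 0;0.27 -0.98 0 0 0 0;0.27 -0.98 0 0 0 0;0.27 -0.98 0 0 0 0",
  grip=87,
)

```text
time_s: 2.1
tcp_pos: [0.4408, -0.03, 0.2223]
ee_rot: [[0.895, -0.447, -0.001], [-0.447, -0.895, 0.0], [-0.001, 0.0, -1.0]]
wrist_force: [0.3, 0.3, -0.6]
gripper_width: 1.0
gripper_force: 0.0
```

Emit:
play_rows(
  commands="0.27 -0.98 -0.3 0 0 0.16;0.27 -0.98 -0.4 0 0 0;0.27 -0.98 -0.5 0 0 0;0.27 -0.98 -0.6 0 0 0;0.27 -0.98 -0.6 0 0 0;0.2 -0.6 -0.5 0 0 0;0 0 0 0 0 0;0 0 0 0 0 0",
)

```text
time_s: 2.9
tcp_pos: [0.487, -0.1939, 0.135]
ee_rot: [[0.905, -0.426, -0.002], [-0.426, -0.905, 0.0], [-0.002, 0.001, -1.0]]
wrist_force: [0.8, 0.1, 0.4]
gripper_width: 0.999
gripper_force: 0.0
```

Run:
```python
from h import *
T=np.load('side.npz');im,d=T['im'],T['d'];P=cloud('side',d)
hsv=cv2.cvtColor(im,cv2.COLOR_BGR2HSV)
k=(np.hypot(P[...,0]-.491,P[...,1]+.208)<.045)&(hsv[...,1]<90)&(P[...,2]>.012)
t=k&(P[...,2]>.036)&(P[...,2]<.046)
for m in(k,t):
    q=(P[m][:,:2]*1000).astype(np.float32);print(m.sum(),q.mean(0),cv2.minAreaRect(q),np.percentile(P[m][:,2],[2,98]))
# top view by cloud
T=np.load('top.npz');im,d=T['im'],T['d'];P=cloud('top',d);hsv=cv2.cvtColor(im,cv2.COLOR_BGR2HSV)
k=(np.hypot(P[...,0]-.491,P[...,1]+.208)<.045)&(hsv[...,1]<90)&(P[...,2]>.036)
q=(P[k][:,:2]*1000).astype(np.float32);print(len(q),q.mean(0),cv2.minAreaRect(q))
k=(np.hypot(P[...,0]-.491,P[...,1]+.208)<.08)&(hsv[...,0]>95)&(hsv[...,1]>120);print('mat z',np.median(P[k][:,2]))
```

```text
336 [ 488.54245 -216.25325] ((488.6909484863281, -210.7665252685547), (41.40207290649414, 51.66251754760742), 66.33209228515625) [0.01323755 0.04332135]
173 [ 489.2549  -210.72984] ((489.3783874511719, -210.12222290039062), (40.584999084472656, 50.14163589477539), 63.44392776489258) [0.03640708 0.04403641]
89 [ 490.0406 -209.1291] ((491.0487060546875, -209.3121337890625), (36.276527404785156, 49.15476989746094), 64.37907409667969)
mat z 0.0014980524200668885
```

Emit:
play_rows(
  commands="0.12 -0.5 -0.5 0 0 0;0 0 -0.8 0 0 0;0 0 -0.8 0 0 0;0 0 -0.8 0 0 0;0 0 -0.6 0 0 0;0 0 -0.4 0 0 0;0 0 -0.17 0 0 0;0 0 0 0 0 0;0 0 0 0 0 0",
)

```text
time_s: 3.8
tcp_pos: [0.4919, -0.2087, 0.0144]
ee_rot: [[0.906, -0.424, 0.002], [-0.424, -0.906, -0.0], [0.002, -0.0, -1.0]]
wrist_force: [0.1, -0.2, -0.5]
gripper_width: 0.998
gripper_force: 0.0
```

Emit:
play_rows(
  commands="0 0 0 0 0 0;0 0 0 0 0 0;0 0 0 0 0 0;0 0 0 0 0 0;0 0 0 0 0 0;0 0 0 0 0 0;0 0 0 0 0 0;0 0 0 0 0 0;0 0 0 0 0 0;0 0 0 0 0 0",
  grip=30,
)

```text
time_s: 4.8
tcp_pos: [0.4911, -0.2088, 0.0134]
ee_rot: [[0.905, -0.425, -0.0], [-0.425, -0.905, -0.0], [-0.0, 0.0, -1.0]]
wrist_force: [0.2, -1.1, -0.4]
gripper_width: 0.409
gripper_force: 30.0
```

Emit:
play_rows(
  commands="0 0 0.2 0 0 0;0 0 0.6 0 0 0;0 0 0.9 0 0 0;0 0 0.9 0 0 0;0 0 0.9 0 0 0;0.2 0.6 0.5 0 0 0.2;0.3 0.95 0.2 0 0 0.23;0.32 0.95 0 0 0 0.23;0.32 0.95 0 0 0 0.23;0.32 0.95 0 0 0 0.23;0.32 0.95 0 0 0 0.23;0.32 0.95 0 0 0 0.23;0.32 0.95 0 0 0 0.23;0.32 0.95 0 0 0 0.23;0.32 0.95 0 0 0 0.2;0.32 0.95 0 0 0 0.2;0.32 0.95 0 0 0 0;0.2 0.6 0 0 0 0;0 0 0 0 0 0;0 0 0 0 0 0",
)

```text
time_s: 6.8
tcp_pos: [0.6075, 0.1405, 0.139]
ee_rot: [[0.997, -0.073, -0.002], [-0.073, -0.997, -0.001], [-0.002, 0.001, -1.0]]
wrist_force: [0.8, -0.3, -1.8]
gripper_width: 0.41
gripper_force: 30.0
```

Run:
```python
from h import *
a,d=cap('side');P=cloud('side',d);s=r.sense();print(s['tcp_pos'],s['gripper_width'],s['ee_rot'][:,0],s['wrist_force'])
c=cams.camera_info('side');K=np.array(c['mtx'])
def px(X):
    x=K@(np.array(c['R'])@np.array(X)+np.array(c['t']));return x[:2]/x[2]
print(px(s['tcp_pos']),px([.606,.144,.02]),px([.483,.1535,.1]))
u,v=px(s['tcp_pos']).astype(int)
cv2.imwrite('pics/s2.png',cv2.resize(a[v-40:v+80,u-100:u+60],(800,600),interpolation=2));print(u,v)
```

```text
[0.60740633 0.14002155 0.13914655] 0.4116949921169408 [ 0.99731526 -0.07321446 -0.00138338] [ 0.22679884  0.43517353 -1.82459453]
[255.75166799 164.13611793] [254.31973039 194.46977737] [217.20979451 174.64739526]
255 164
```

View pics/s2.png

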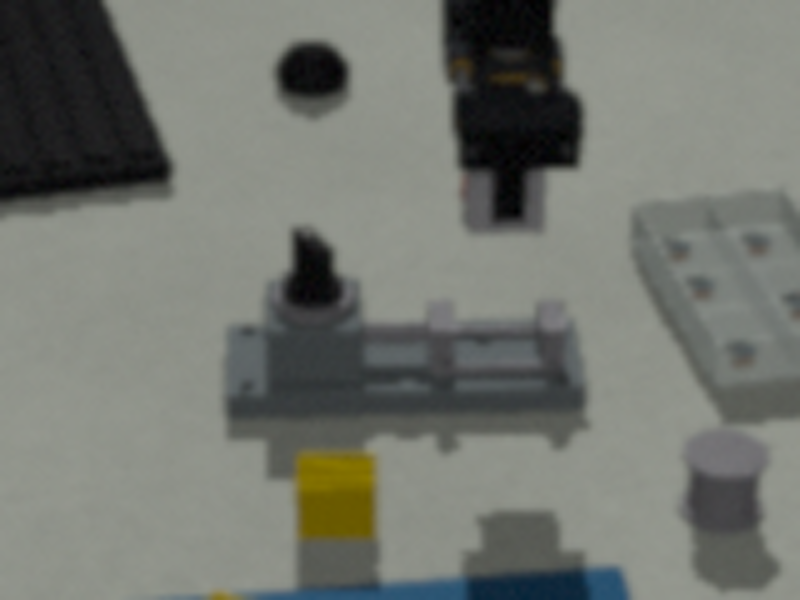

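The sink hangs level in the gripper, its centre within about 1.5 mm of the fingers along vise x. The moving jaw is at crop (442,310) and the fixed jaw at (553,310). I'll measure the jaws in vise axes.

Run:
```python
from h import *
a=np.deg2rad(175.74);ex=np.array([np.cos(a),np.sin(a)]);ey=np.array([-ex[1],ex[0]])
side_now=dict(np.load('side.npz'))
T=np.load('top.npz')
for n,D in(('top',T['d']),('side',side_now['d'])):
    P=cloud(n,D);q=P[...,:2]-np.array([.5678,.1470]);X=q@ex*1000;Y=q@ey*1000;Z=P[...,2]
    m=(abs(Y)<40)&(X>-90)&(X<30)&(Z>.044)&(Z<.056)
    for l,mm in(('fix',m&(X<-50)),('mov',m&(X>-30)&(X<25)&(abs(Y)<30))):
        print(n,l,mm.sum(),'X',np.percentile(X[mm],[3,50,97]).round(1),'Y',np.percentile(Y[mm],[3,50,97]).round(1))
    m=(Z>.016)&(Z<.03)&(X>-120)&(X<160)&(abs(Y)<60);print(n,'base X',np.percentile(X[m],[.3,99.7]).round(1),'Y',np.percentile(Y[m],[1,99]).round(1))
    m=(Z>.058)&(Z<.066)&(X>40)&(X<130)&(abs(Y)<60);print(n,'hous X',np.percentile(X[m],[1,99]).round(1),'Y',np.percentile(Y[m],[1,99]).round(1))
    m=(Z>.105)&(Z<.118)&(abs(X-85)<40)&(abs(Y)<40);print(n,'bar',X[m].mean(),Y[m].mean())
# sink in hand, side view
P=cloud('side',side_now['d']);q=P[...,:2]-np.array([.5678,.1470]);X=q@ex*1000;Y=q@ey*1000;Z=P[...,2]
hsv=cv2.cvtColor(side_now['im'],cv2.COLOR_BGR2HSV)
m=(abs(X+38)<45)&(abs(Y)<45)&(Z>.11)&(Z<.2)&(hsv[...,2]>90)
print('sink',m.sum(),'X',np.percentile(X[m],[2,50,98]),'Z',np.percentile(Z[m],[2,98]))
s=r.sense();q=s['tcp_pos'][:2]-np.array([.5678,.1470]);print('tcp vise',q@ex,q@ey)
```

```text
top fix 65 X [-81.4 -73.6 -66.1] Y [-19.7  -0.5  18.8]
top mov 78 X [-7.3  1.6 22.1] Y [-19.8  -0.2  18.6]
top base X [-93.9 144. ] Y [-45.1  43.6]
top hous X [ 53.5 115.9] Y [-35.1  33.4]
top bar 84.85425800866516 -0.34884104000442545
side fix 39 X [-79.3 -72.2 -64.8] Y [-18.8   5.5  25.4]
side mov 49 X [-5.9  3.7 18.8] Y [-18.5   4.2  24.2]
side base X [-92.4 144.4] Y [-41.3  48.2]
side hous X [ 56.1 116.2] Y [-38.2  38.1]
side bar 86.3797973001573 3.3242498297822127
sink 65 X [-62.13311031 -23.60803378 -13.37958281] Z [0.12546225 0.1668118 ]
tcp vise -0.040015286802250284 0.004017107219457438
```

Run:
```python
from h import *
a=np.deg2rad(175.74);ex=np.array([np.cos(a),np.sin(a)]);ey=np.array([-ex[1],ex[0]])
S=np.load('side.npz');hsv=cv2.cvtColor(S['im'],cv2.COLOR_BGR2HSV)
P=cloud('side',S['d']);q=P[...,:2]-np.array([.5678,.1470]);X=q@ex*1000;Y=q@ey*1000;Z=P[...,2]
def f(l,m):print(l,m.sum(),np.percentile(Y[m],[10,25,50,75,90]).round(1))
b=(abs(X+38)<22)&(abs(Y)<45)&(Z>.132)&(Z<.160)&(hsv[...,2]>80)
f('sink front',b&(abs(X+38)>12))
f('base front',(X>-85)&(X<135)&(abs(Y-45)<15)&(Z>.005)&(Z<.015))
f('housing front',(X>57)&(X<113)&(abs(Y-35)<15)&(Z>.028)&(Z<.056))
f('jaw fronts',((abs(X+74)<7)|(abs(X-1)<7))&(abs(Y-20)<12)&(Z>.03)&(Z<.046))
# top: base symmetric check with rails/jaws
T=np.load('top.npz');P=cloud('top',T['d']);q=P[...,:2]-np.array([.5678,.1470]);X=q@ex*1000;Y=q@ey*1000;Z=P[...,2]
r_=(X>-62)&(X<-12)&(abs(Y)<30)&(Z>.0235)&(Z<.03);print('rails',Y[r_&(Y>0)].mean(),Y[r_&(Y<0)].mean())
```

```text
sink front 40 [17.5 18.8 22.1 24.6 25.9]
base front 165 [38.6 41.4 43.8 45.9 47.4]
housing front 121 [28.8 30.8 32.7 35.5 37.2]
jaw fronts 32 [15.7 16.5 18.1 19.6 22.3]
rails 19.699843495403183 -19.305291722355168
```

Emit:
play_rows(
  commands="-0.04 0.17 0 0 0 0;0 0 -0.6 0 0 0;0 0 -0.9 0 0 0;0 0 -0.8 0 0 0;0 0 -0.5 0 0 0;0 0 -0.2 0 0 0;0 0 0 0 0 0;0 0 0 0 0 0;0 0 0 0 0 0",
)

```text
time_s: 7.75
tcp_pos: [0.6077, 0.1461, 0.0508]
ee_rot: [[0.997, -0.073, 0.002], [-0.073, -0.997, 0.001], [0.002, -0.001, -1.0]]
wrist_force: [-0.4, -0.4, -1.7]
gripper_width: 0.411
gripper_force: 30.0
```

Run:
```python
from h import *
a,d=cap('side');s=r.sense();print(s['tcp_pos'],s['ee_rot'][:,0],s['wrist_force'])
cv2.imwrite('pics/s3.png',cv2.resize(a[160:220,215:295],(800,600),interpolation=2))
```

```text
[0.60757358 0.14608772 0.05069545] [ 0.99735024 -0.07272191  0.00200709] [-0.56864875  0.79139513 -1.93863263]
```

View pics/s3.png

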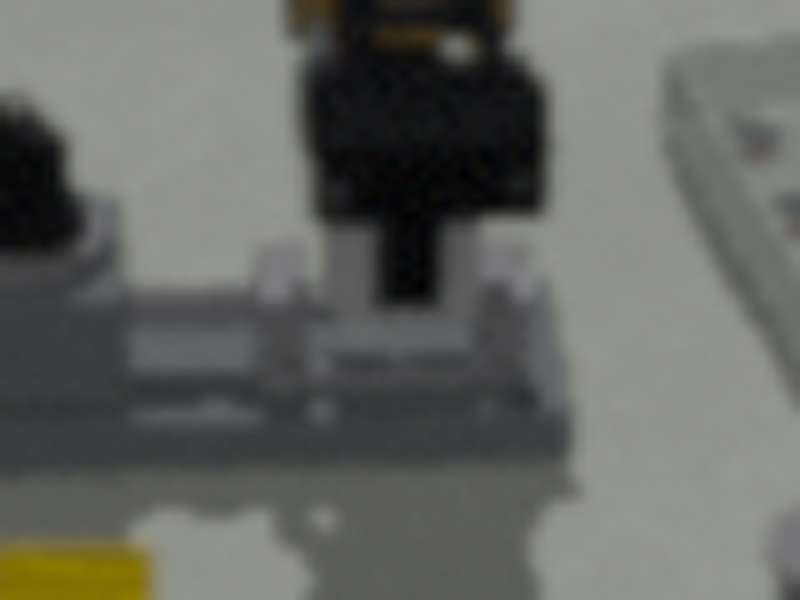

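The sink is just above the bed, closer to the fixed jaw (right gap about 5 px, left about 23 px). I'll shift it toward the knob and lower it gently.

Emit:
play_rows(
  commands="-0.09 -0.03 0 0 0 0;0 0 -0.15 0 0 0;0 0 -0.1 0 0 0;0 0 -0.1 0 0 0;0 0 0 0 0 0",
)

```text
time_s: 8.3
tcp_pos: [0.6037, 0.1448, 0.0381]
ee_rot: [[0.997, -0.073, -0.001], [-0.073, -0.997, -0.001], [-0.001, 0.001, -1.0]]
wrist_force: [0.5, -0.5, -2.2]
gripper_width: 0.412
gripper_force: 30.0
```

Emit:
play_rows(
  commands="0 0 -0.05 0 0 0;0 0 -0.05 0 0 0;0 0 -0.05 0 0 0;0 0 0 0 0 0",
)

```text
time_s: 8.7
tcp_pos: [0.604, 0.1449, 0.0342]
ee_rot: [[0.997, -0.073, -0.0], [-0.073, -0.997, -0.0], [-0.0, 0.0, -1.0]]
wrist_force: [0.7, -0.5, -2.7]
gripper_width: 0.414
gripper_force: 30.0
```

Emit:
play_rows(
  commands="0 0 -0.03 0 0 0;0 0 0 0 0 0;0 0 0 0 0 0",
)

```text
time_s: 9.0
tcp_pos: [0.6042, 0.1449, 0.0336]
ee_rot: [[0.997, -0.073, 0.0], [-0.073, -0.997, -0.0], [0.0, 0.0, -1.0]]
wrist_force: [0.0, 0.0, -2.8]
gripper_width: 0.41
gripper_force: 30.0
```

Emit:
play_rows(
  commands="0 0 -0.03 0 0 0;0 0 0 0 0 0;0 0 0 0 0 0",
)

```text
time_s: 9.3
tcp_pos: [0.6043, 0.145, 0.0334]
ee_rot: [[0.997, -0.072, 0.001], [-0.072, -0.997, 0.0], [0.001, -0.0, -1.0]]
wrist_force: [-2.6, -0.7, 5.2]
gripper_width: 0.411
gripper_force: 30.0
```

The sink rests at TCP z 33.4, exactly 20 mm above the pick height, so it is flat on the bed and not on a rail. Releasing.

Emit:
play_rows(
  commands="0 0 0 0 0 0;0 0 0 0 0 0;0 0 0 0 0 0;0 0 0 0 0 0;0 0 0.3 0 0 0;0 0 0.8 0 0 0;0 0 1 0 0 0;0 0 1 0 0 0;0 0 1 0 0 0;-0.3 0 0.5 0 0 -1;-0.8 0.1 0 0 0 -1;-0.8 0.1 0 0 0 -1;-0.8 0.1 0 0 0 -1;-0.8 0.1 0 0 0 -1;-0.5 0 0 0 0 -1;0 0 0 0 0 -1;0 0 0 0 0 -0.4;0 0 0 0 0 0;0 0 0 0 0 0",
  grip=60,
)

```text
time_s: 11.2
tcp_pos: [0.4843, 0.157, 0.1711]
ee_rot: [[0.38, -0.925, 0.001], [-0.925, -0.38, 0.0], [-0.0, -0.001, -1.0]]
wrist_force: [-0.8, -0.4, -0.2]
gripper_width: 0.684
gripper_force: 0.0
```

Run:
```python
from h import *
b,db=cap('top')
a,d=cap('side');s=r.sense();print(s['tcp_pos'],s['ee_rot'][:,0],s['joints'].round(1))
A=cv2.resize(a[145:220,195:295],(800,600),interpolation=2)
cv2.imwrite('pics/s4.png',A); cv2.imwrite('pics/t4.png',cv2.resize(b[155:250,195:255],(380,600),interpolation=2))
```

```text
[0.48431662 0.15691954 0.17082395] [ 3.79059938e-01 -9.25372120e-01 -5.08876924e-05] [ 36.2  13.5 -20.    0.  -56.5 -14. ]
```

View pics/s4.png

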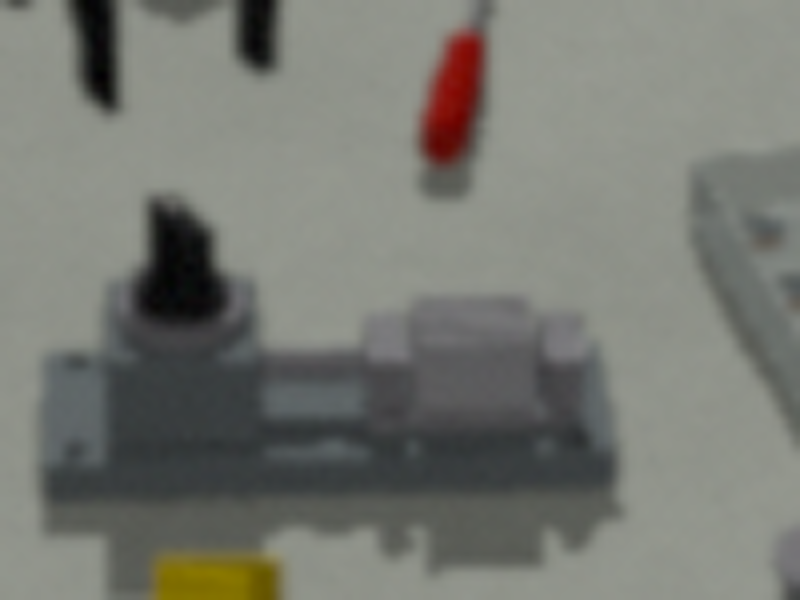

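The sink stands level between the jaws, its top edge at crop (470,300), and the knob is free. Descending on the bar.

Emit:
play_rows(
  commands="-0.04 -0.1 -0.5 0 0 0;0 0 -0.8 0 0 0;0 0 -0.8 0 0 0;0 0 -0.5 0 0 0;0 0 -0.3 0 0 0;0 0 0 0 0 0;0 0 0 0 0 0",
)

```text
time_s: 12.0
tcp_pos: [0.4836, 0.1542, 0.0842]
ee_rot: [[0.379, -0.925, 0.001], [-0.925, -0.379, 0.0], [0.0, -0.001, -1.0]]
wrist_force: [0.7, 0.1, 0.7]
gripper_width: 0.69
gripper_force: 0.0
```

Emit:
play_rows(
  commands="0 0 0 0 0 0;0 0 0 0 0 0;0 0 0 0 0 0;0 0 0 0 0 0;0 0 0 0 0 0;0 0 0 0 0 0;0 0 0 0 0 0;0 0 0 0 0 0;0 0 0 0 0 0;0 0 0 0 0 0",
  grip=5,
)

```text
time_s: 13.0
tcp_pos: [0.4835, 0.1542, 0.0837]
ee_rot: [[0.379, -0.926, 0.001], [-0.926, -0.379, 0.0], [-0.0, -0.001, -1.0]]
wrist_force: [2.5, 0.5, -0.9]
gripper_width: 0.16
gripper_force: 30.0
```

```bash
cat > m.py <<'E'
from h import *
s=r.sense();x=s['ee_rot'][:,0];print('t',s['time_s'],'tcp',s['tcp_pos'].round(4),'yaw',np.degrees(np.arctan2(x[1],x[0])).round(2),'M',s['moment'].round(3),'F',s['wrist_force'].round(1),'j6',s['joints'][5].round(1),'w',round(s['gripper_width']*87,2))
E
python3 m.py
```

```text
t 13.0 tcp [0.4835 0.1542 0.0837] yaw -67.75 M [ 0.059 -0.686  0.065] F [ 2.5  0.5 -0.9] j6 -13.8 w 13.92
```

Emit:
play_rows(
  commands="0 0 0 0 0 -0.3;0 0 0 0 0 -0.6;0 0 0 0 0 -0.6;0 0 0 0 0 -0.6;0 0 0 0 0 -0.6;0 0 0 0 0 -0.6",
)

```text
time_s: 13.6
tcp_pos: [0.483, 0.1541, 0.0837]
ee_rot: [[-0.11, -0.994, 0.0], [-0.994, 0.11, 0.0], [-0.0, -0.0, -1.0]]
wrist_force: [0.5, 1.0, -0.4]
gripper_width: 0.162
gripper_force: 30.0
```

```bash
python3 m.py
```

```text
t 13.6 tcp [0.483  0.1541 0.0837] yaw -96.33 M [ 0.306 -0.238  0.116] F [ 0.5  1.  -0.4] j6 -42.4 w 14.12
```

Emit:
play_rows(
  commands="0 0 0 0 0 -0.5;0 0 0 0 0 -0.5;0 0 0 0 0 -0.5;0 0 0 0 0 -0.5;0 0 0 0 0 0",
)

```text
time_s: 14.1
tcp_pos: [0.4827, 0.1542, 0.0837]
ee_rot: [[-0.396, -0.918, -0.0], [-0.918, 0.396, 0.0], [-0.0, 0.0, -1.0]]
wrist_force: [-0.8, 1.8, 0.0]
gripper_width: 0.155
gripper_force: 30.0
```

```bash
python3 m.py
```

```text
t 14.1 tcp [0.4827 0.1542 0.0837] yaw -113.34 M [ 0.611  0.078 -0.009] F [-0.8  1.8  0. ] j6 -59.4 w 13.48
```

Emit:
play_rows(
  commands="0 0 0 0 0 -0.4;0 0 0 0 0 -0.4;0 0 0 0 0 -0.4",
)

```text
time_s: 14.4
tcp_pos: [0.4826, 0.1543, 0.0837]
ee_rot: [[-0.554, -0.832, -0.001], [-0.832, 0.554, 0.0], [-0.0, 0.001, -1.0]]
wrist_force: [-0.7, 2.5, 1.5]
gripper_width: 0.16
gripper_force: 30.0
```

```bash
python3 m.py
```

```text
t 14.4 tcp [0.4826 0.1543 0.0837] yaw -123.66 M [0.882 0.383 0.098] F [-0.7  2.5  1.5] j6 -69.7 w 13.88
```

Emit:
play_rows(
  commands="0 0 0 0 0 -0.4;0 0 0 0 0 -0.4",
)

```text
time_s: 14.6
tcp_pos: [0.4825, 0.1544, 0.0837]
ee_rot: [[-0.65, -0.76, -0.001], [-0.76, 0.65, 0.001], [-0.0, 0.001, -1.0]]
wrist_force: [-1.7, 3.0, 1.5]
gripper_width: 0.162
gripper_force: 30.0
```

```bash
python3 m.py
```

```text
t 14.6 tcp [0.4825 0.1544 0.0837] yaw -130.54 M [1.03  0.453 0.07 ] F [-1.7  3.   1.5] j6 -76.6 w 14.12
```

Emit:
play_rows(
  commands="0 0 0 0 0 -0.4;0 0 0 0 0 -0.4",
)

```text
time_s: 14.8
tcp_pos: [0.4825, 0.1544, 0.0837]
ee_rot: [[-0.736, -0.677, -0.001], [-0.677, 0.736, 0.001], [0.0, 0.001, -1.0]]
wrist_force: [-1.9, 4.3, 0.6]
gripper_width: 0.155
gripper_force: 30.0
```

```bash
python3 m.py
```

```text
t 14.8 tcp [0.4825 0.1544 0.0837] yaw -137.4 M [1.136 0.549 0.15 ] F [-1.9  4.3  0.6] j6 -83.4 w 13.52
```

Emit:
play_rows(
  commands="-0.01 0.02 0 0 0 -0.3;0 0 0 0 0 -0.3",
)

```text
time_s: 15.0
tcp_pos: [0.4824, 0.1546, 0.0837]
ee_rot: [[-0.793, -0.609, -0.001], [-0.609, 0.793, -0.0], [0.001, 0.0, -1.0]]
wrist_force: [-0.2, 1.4, -0.0]
gripper_width: 0.157
gripper_force: 30.0
```

```bash
python3 m.py
```

```text
t 15.0 tcp [0.4824 0.1546 0.0837] yaw -142.5 M [0.498 0.101 0.168] F [-0.2  1.4 -0. ] j6 -88.6 w 13.7
```

Emit:
play_rows(
  commands="0 0 0 0 0 -0.3;0 0 0 0 0 -0.3",
)

```text
time_s: 15.2
tcp_pos: [0.4823, 0.1547, 0.0837]
ee_rot: [[-0.845, -0.535, -0.001], [-0.535, 0.845, -0.0], [0.001, 0.0, -1.0]]
wrist_force: [-1.1, 1.9, 1.4]
gripper_width: 0.158
gripper_force: 30.0
```

```bash
python3 m.py
```

```text
t 15.2 tcp [0.4823 0.1547 0.0837] yaw -147.65 M [0.627 0.153 0.233] F [-1.1  1.9  1.4] j6 -93.8 w 13.79
```

Emit:
play_rows(
  commands="0 0 0 0 0 -0.2;0 0 0 0 0 -0.2",
)

```text
time_s: 15.4
tcp_pos: [0.4823, 0.1547, 0.0837]
ee_rot: [[-0.876, -0.482, -0.001], [-0.482, 0.876, 0.0], [0.0, 0.0, -1.0]]
wrist_force: [-1.6, 3.4, 1.7]
gripper_width: 0.159
gripper_force: 30.0
```

```bash
python3 m.py
```

```text
t 15.4 tcp [0.4823 0.1547 0.0837] yaw -151.15 M [0.89  0.53  0.279] F [-1.6  3.4  1.7] j6 -97.3 w 13.8
```

Emit:
play_rows(
  commands="0 0 0 0 0 -0.2;0 0 0 0 0 -0.2",
)

```text
time_s: 15.6
tcp_pos: [0.4824, 0.1547, 0.0837]
ee_rot: [[-0.904, -0.428, -0.001], [-0.428, 0.904, 0.0], [0.0, 0.0, -1.0]]
wrist_force: [-3.1, 3.9, 2.4]
gripper_width: 0.157
gripper_force: 30.0
```

```bash
python3 m.py
python3 - <<'E'
from h import *
a,d=cap('side');cv2.imwrite('pics/s5.png',cv2.resize(a[155:215,195:275],(800,600),interpolation=2))
E
```

```text
t 15.6 tcp [0.4824 0.1547 0.0837] yaw -154.67 M [1.143 0.873 0.23 ] F [-3.1  3.9  2.4] j6 -100.8 w 13.67
```

View pics/s5.png

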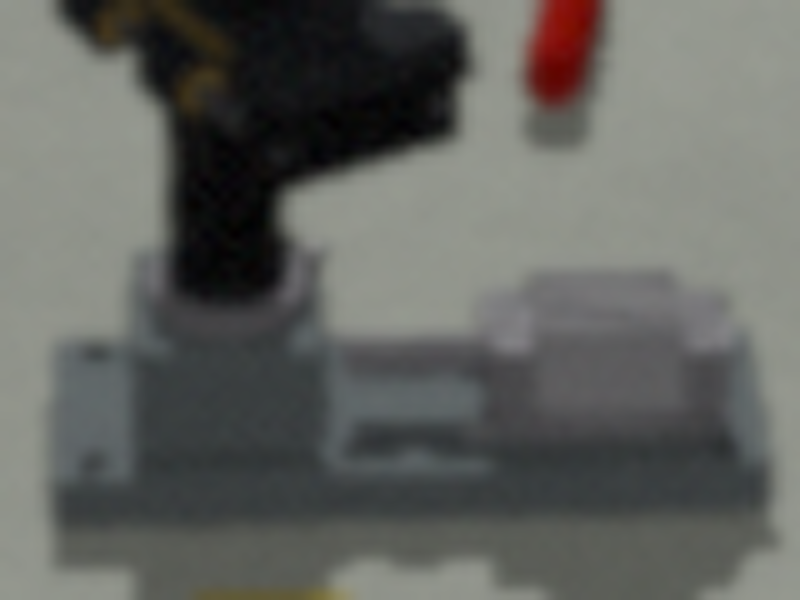

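Both jaws now touch the sink, and the collar tab shows at crop (315,252). I'll measure the tab angle from it.

```bash
python3 - <<'E'
from h import *
for p in([226.5,180.2],[227.2,180.0]):
    for z in(.066,.070):
        q=onplane('side',p,z)[0]
        for kc in([.4831,.154],[.4823,.1547],[.4823,.152]):
            print(p,z,kc,q.round(4),np.degrees(np.arctan2(q[1]-kc[1],q[0]-kc[0])).round(1))
E
python3 m.py
```

```text
[226.5, 180.2] 0.066 [0.4831, 0.154] [0.515  0.1713 0.066 ] 28.4
[226.5, 180.2] 0.066 [0.4823, 0.1547] [0.515  0.1713 0.066 ] 26.9
[226.5, 180.2] 0.066 [0.4823, 0.152] [0.515  0.1713 0.066 ] 30.5
[226.5, 180.2] 0.07 [0.4831, 0.154] [0.5144 0.1647 0.07  ] 18.8
[226.5, 180.2] 0.07 [0.4823, 0.1547] [0.5144 0.1647 0.07  ] 17.3
[226.5, 180.2] 0.07 [0.4823, 0.152] [0.5144 0.1647 0.07  ] 21.5
[227.2, 180.0] 0.066 [0.4831, 0.154] [0.5175 0.1723 0.066 ] 28.0
[227.2, 180.0] 0.066 [0.4823, 0.1547] [0.5175 0.1723 0.066 ] 26.6
[227.2, 180.0] 0.066 [0.4823, 0.152] [0.5175 0.1723 0.066 ] 30.0
[227.2, 180.0] 0.07 [0.4831, 0.154] [0.5168 0.1657 0.07  ] 19.1
[227.2, 180.0] 0.07 [0.4823, 0.1547] [0.5168 0.1657 0.07  ] 17.7
[227.2, 180.0] 0.07 [0.4823, 0.152] [0.5168 0.1657 0.07  ] 21.6
t 15.65 tcp [0.4823 0.1547 0.0837] yaw -154.72 M [1.195 0.992 0.194] F [-3.9  4.   2.4] j6 -100.9 w 13.84
```

Emit:
play_rows(
  commands="-0.02 0.02 0 0 0 -0.2;0 0 0 0 0 -0.2",
)

```text
time_s: 15.85
tcp_pos: [0.4822, 0.1548, 0.0837]
ee_rot: [[-0.928, -0.373, 0.0], [-0.373, 0.928, -0.001], [0.0, -0.001, -1.0]]
wrist_force: [-1.4, 1.8, 2.2]
gripper_width: 0.155
gripper_force: 30.0
```

```bash
cat > st.py <<'E'
import os
from h import *
exec(open('m.py').read())
s=np.mean([cams.capture('side')[0].astype(float) for _ in range(2)],0)
f='prev.npy'
if os.path.exists(f):
    e=(s-np.load(f)).mean(2)[172:192,220:234];print('diff rms',e.std().round(2),'max',abs(e).max().round(1))
np.save(f,s);g=s.mean(2);print(g[174:186,222:232].round(0).astype(int))
E
python3 st.py
```

```text
t 15.85 tcp [0.4822 0.1548 0.0837] yaw -158.08 M [0.387 0.148 0.22 ] F [-1.4  1.8  2.2] j6 -104.3 w 13.46
[[ 34  81 118 133 141 144 145 145 145 146]
 [ 38  87 129 143 145 146 145 146 146 147]
 [ 38  89 128 143 144 145 146 147 148 147]
 [ 35  84 125 140 144 146 148 148 148 147]
 [ 26  68 111 134 141 143 146 147 146 145]
 [ 19  47  86 118 128 130 140 144 144 145]
 [ 20  44  73  96 103 116 135 143 144 144]
 [ 20  42  73  84  91 122 139 144 145 145]
 [ 23  58  92  88  91 126 141 145 144 146]
 [ 39  75  99  89  90 124 141 145 146 147]
 [ 60  89  95  81  89 118 138 144 146 146]
 [ 67  80  76  70  88 117 137 144 146 146]]
```

Emit:
play_rows(
  commands="0 0 0 0 0 -0.2;0 0 0 0 0 -0.2",
)

```text
time_s: 16.15
tcp_pos: [0.4822, 0.1549, 0.0837]
ee_rot: [[-0.948, -0.317, 0.0], [-0.317, 0.948, -0.0], [-0.0, -0.0, -1.0]]
wrist_force: [-0.8, 0.3, 2.5]
gripper_width: 0.157
gripper_force: 30.0
```

```bash
python3 st.py
```

```text
t 16.15 tcp [0.4822 0.1549 0.0837] yaw -161.49 M [0.33  0.151 0.291] F [-0.8  0.3  2.5] j6 -107.7 w 13.63
diff rms 2.15 max 12.3
[[ 32  80 119 135 142 144 144 144 145 146]
 [ 38  89 129 142 146 145 145 146 147 146]
 [ 38  88 128 142 144 145 146 146 147 147]
 [ 38  86 126 141 144 146 146 147 147 146]
 [ 36  75 112 133 141 145 147 146 145 145]
 [ 22  51  84 114 128 135 142 144 144 143]
 [ 15  39  71  94 101 115 135 143 144 144]
 [ 17  40  73  84  86 110 133 144 145 145]
 [ 18  57  91  88  88 120 139 145 144 146]
 [ 37  73  98  88  89 124 139 144 146 146]
 [ 60  88  94  81  89 118 138 145 146 146]
 [ 67  78  75  71  87 115 136 144 146 147]]
```

Emit:
play_rows(
  commands="0 0 0 0 0 -0.2;0 0 0 0 0 -0.2",
)

```text
time_s: 16.45
tcp_pos: [0.4822, 0.155, 0.0837]
ee_rot: [[-0.965, -0.261, 0.0], [-0.261, 0.965, -0.0], [-0.0, -0.0, -1.0]]
wrist_force: [-0.6, 0.9, 2.3]
gripper_width: 0.159
gripper_force: 30.0
```

```bash
python3 st.py
```

```text
t 16.45 tcp [0.4822 0.155  0.0837] yaw -164.9 M [0.24  0.132 0.229] F [-0.6  0.9  2.3] j6 -111.1 w 13.85
diff rms 3.18 max 23.2
[[ 34  81 120 139 144 144 144 144 145 145]
 [ 38  88 129 144 145 145 145 146 146 147]
 [ 37  88 129 142 144 145 146 147 148 147]
 [ 38  88 127 141 144 146 147 147 147 146]
 [ 36  80 120 136 143 145 147 147 145 144]
 [ 23  53  89 117 130 140 145 145 144 144]
 [ 17  30  57  91 103 120 137 144 143 144]
 [ 13  30  55  76  85 111 136 143 144 145]
 [ 19  40  68  76  87 121 139 144 145 146]
 [ 37  68  90  84  90 124 139 143 146 146]
 [ 60  88  93  84  91 118 136 144 146 146]
 [ 67  79  76  72  89 116 136 144 145 145]]
```

Emit:
play_rows(
  commands="0 0 0 0 0 -0.2;0 0 0 0 0 -0.2",
)

```text
time_s: 16.75
tcp_pos: [0.4822, 0.1551, 0.0837]
ee_rot: [[-0.979, -0.203, 0.0], [-0.203, 0.979, -0.0], [-0.0, -0.0, -1.0]]
wrist_force: [-1.1, 0.2, 2.0]
gripper_width: 0.158
gripper_force: 30.0
```

```bash
python3 st.py
```

```text
t 16.75 tcp [0.4822 0.1551 0.0837] yaw -168.32 M [0.247 0.056 0.241] F [-1.1  0.2  2. ] j6 -114.5 w 13.79
diff rms 2.71 max 22.8
[[ 36  82 123 140 144 143 144 145 145 145]
 [ 39  88 129 142 146 144 145 145 146 147]
 [ 39  88 128 142 143 144 145 147 147 146]
 [ 39  88 128 142 144 146 147 147 146 146]
 [ 35  82 121 137 142 146 147 146 145 144]
 [ 28  60  92 117 129 140 144 144 143 143]
 [ 16  36  59  85 100 119 137 143 143 144]
 [ 11  31  54  74  83 111 134 142 144 145]
 [ 21  40  68  75  87 120 139 144 145 146]
 [ 29  60  86  83  89 123 139 144 146 147]
 [ 48  66  84  82  91 118 137 144 146 147]
 [ 62  66  69  70  88 116 136 144 145 145]]
```

Run:
```python
from h import *
p=cv2.imread('pics/s5.png')  # x10, origin (195,155)
o=p[150:400,100:360]  # u 205..231, v 170..195
s=np.load('prev.npy').clip(0,255).astype(np.uint8)[170:195,205:231]
cv2.imwrite('pics/s6.png',np.hstack([cv2.resize(o,(400,400),interpolation=2),cv2.resize(s,(400,400),interpolation=2)]))
```

```text
(no output)
```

View pics/s6.png

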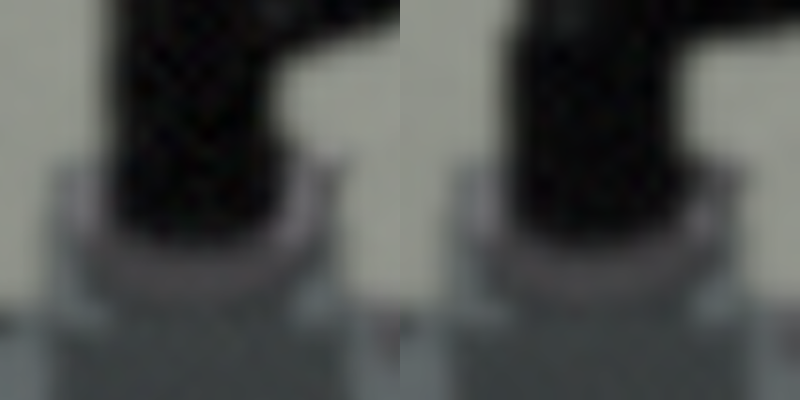

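The tab has hardly moved between the two views (left tip at (340,160), right at (738,168)), and the patch readings have been steady since about 1.64 rad of turn. So slip has begun and is roughly 0.15 rad. I continue past 0.26.

Emit:
play_rows(
  commands="0 0 0 0 0 -0.2;0 0 0 0 0 -0.2;0 0 0 0 0 -0.2",
)

```text
time_s: 17.15
tcp_pos: [0.4822, 0.1552, 0.0837]
ee_rot: [[-0.994, -0.114, 0.0], [-0.114, 0.994, 0.0], [-0.0, 0.0, -1.0]]
wrist_force: [-1.5, 0.7, 2.0]
gripper_width: 0.158
gripper_force: 30.0
```

```bash
python3 st.py|head -3
```

```text
t 17.15 tcp [0.4822 0.1552 0.0837] yaw -173.47 M [0.276 0.073 0.162] F [-1.5  0.7  2. ] j6 -119.7 w 13.74
diff rms 4.06 max 31.8
[[ 34  81 122 136 142 143 144 144 144 144]
```

Emit:
play_rows(
  commands="0 0 0 0 0 -0.2;0 0 0 0 0 -0.2;0 0 0 0 0 -0.2",
)

```text
time_s: 17.55
tcp_pos: [0.4822, 0.1552, 0.0837]
ee_rot: [[-1.0, -0.024, 0.0], [-0.024, 1.0, 0.0], [-0.0, 0.0, -1.0]]
wrist_force: [-1.0, 1.1, 1.9]
gripper_width: 0.161
gripper_force: 30.0
```

```bash
python3 st.py
```

```text
t 17.55 tcp [0.4822 0.1552 0.0837] yaw -178.62 M [0.401 0.083 0.25 ] F [-1.   1.1  1.9] j6 -124.8 w 13.99
diff rms 5.67 max 36.5
[[ 35  80 118 131 136 136 137 141 143 144]
 [ 38  88 129 142 144 143 144 145 146 146]
 [ 39  88 128 141 143 144 145 146 146 147]
 [ 39  87 128 140 144 145 146 146 146 145]
 [ 37  85 124 138 141 146 147 145 145 144]
 [ 32  70 106 122 130 139 144 143 143 143]
 [ 20  44  69  89 100 118 136 142 143 144]
 [ 11  28  46  66  80 110 135 142 144 144]
 [ 16  34  54  68  85 120 139 144 144 144]
 [ 36  60  68  69  86 122 139 144 145 146]
 [ 58  85  84  77  89 118 137 144 146 146]
 [ 65  77  73  70  88 116 135 143 144 144]]
```

The total turn is 1.935 rad, so the estimated slip is 0.30–0.48 rad, past the first click and short of the second. I release and check from above.

Emit:
play_rows(
  commands="0 0 0 0 0 0;0 0 0 0 0 0;0 0 0 0 0 0;0 0 0 0 0 0;0 0 0 0 0 0;0 0 0.4 0 0 0;0 0 0.8 0 0 0;0 0 1 0 0 0;0 0 1 0 0 0;0 0 1 0 0 0;-0.5 0.6 0.2 0 0 0;-0.5 0.9 0 0 0 0;-0.2 1 0 0 0 0;-0.2 1 0 0 0 0;0 1 0 0 0 0;0 1 0 0 0 0;0 1 0 0 0 0;0 0 0 0 0 0",
  grip=60,
)

```text
time_s: 19.45
tcp_pos: [0.4401, 0.3531, 0.215]
ee_rot: [[-1.0, -0.027, 0.0], [-0.027, 1.0, 0.0], [-0.0, 0.0, -1.0]]
wrist_force: [-0.2, -0.6, -0.2]
gripper_width: 0.687
gripper_force: 0.0
```

```bash
python3 m.py
python3 - <<'E'
from h import *
b=np.mean([cams.capture('top')[0].astype(float) for _ in range(4)],0)
a=np.mean([cams.capture('side')[0].astype(float) for _ in range(4)],0)
_,d=cap('top');P=cloud('top',d)
k=(P[...,2]>.104)&(P[...,2]<.12)&(np.hypot(P[...,0]-.483,P[...,1]-.154)<.04)
q=(P[k][:,:2]*1000).astype(np.float32);print(k.sum(),cv2.minAreaRect(q))
np.savez('fin.npz',a=a,b=b)
t=b.clip(0,255).astype(np.uint8)[205:240,200:235];s=a.clip(0,255).astype(np.uint8)[165:200,200:235]
cv2.imwrite('pics/f1.png',np.hstack([cv2.resize(t,(400,400),interpolation=2),cv2.resize(s,(400,400),interpolation=2)]))
E
```

```text
t 19.45 tcp [0.4401 0.3531 0.215 ] yaw -178.47 M [-0.031 -0.124 -0.008] F [-0.2 -0.6 -0.2] j6 -143.7 w 59.74
64 ((483.40081787109375, 154.23135375976562), (39.403839111328125, 13.985289573669434), 19.84291648864746)
```

View pics/f1.png

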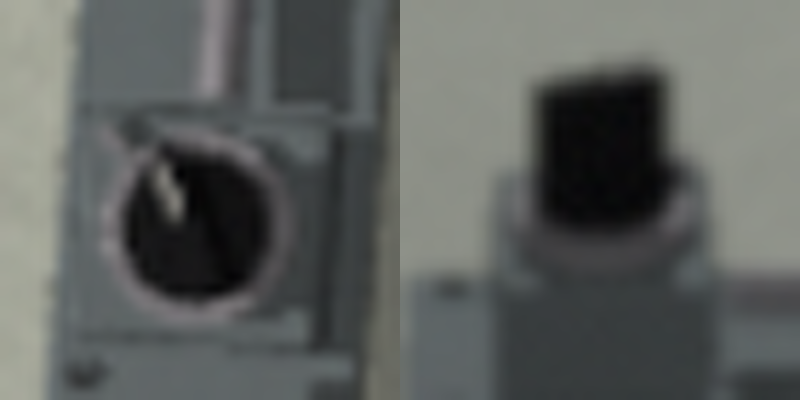

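In the top crop the nose line runs from (178,215) to (155,165) and the tab sticks out at upper left, near (110,128), so tab and nose are now apart. I'll measure both angles, with the starting picture as reference.

```bash
python3 - <<'E'
from h import *
b=np.load('fin.npz')['b']
g=b.mean(2)
# white line at top z=.112 within bar
kc=np.array([.4834,.1540])
P=onplane('top',np.stack(np.meshgrid(np.arange(512),np.arange(384)),-1).reshape(-1,2),.112).reshape(384,512,3)
m=np.hypot(P[...,0]-kc[0],P[...,1]-kc[1])<.022
w=np.where(m,np.clip(g-70,0,None),0);pt=(P[...,:2]*w[...,None]).sum((0,1))/w.sum()
C=P[...,:2]-pt;cov=np.einsum('ij,ijk,ijl->kl',w,C,C)/w.sum();ev,V=np.linalg.eigh(cov);v=V[:,1]*np.sign(V[:,1]@(pt-kc))
print('white n',(w>0).sum(),'c',pt.round(4),'dir from knob',np.degrees(np.arctan2(*(pt-kc)[::-1])).round(1),'axis',np.degrees(np.arctan2(v[1],v[0])).round(1))
# ring profile around the collar rim: brightness/redness vs angle at radii 28..32mm, z .068
c=cams.camera_info('top');K=np.array(c['mtx']);R=np.array(c['R']);t=np.array(c['t'])
def samp(img,X):
    x=(X@R.T+t)@K.T;u=(x[...,:2]/x[...,2:]).astype(np.float32);return cv2.remap(img.astype(np.float32),u[...,0],u[...,1],1)
th=np.arange(0,150,5)
red=b[...,2]-b[...,1]
for z in(.066,.07):
  for rad in(.029,.031,.033):
    X=np.stack([kc[0]+rad*np.cos(np.radians(th)),kc[1]+rad*np.sin(np.radians(th)),0*th+z],-1)[None]
    print(z,rad,dict(zip(th.tolist(),samp(red,X)[0].round(0).astype(int).tolist())))
# same for the start
E
cat >/dev/null
```

```text
white n 41 c [0.4839 0.1675] dir from knob 87.7 axis -0.8
0.066 0.029 {0: -6, 5: -6, 10: -6, 15: -5, 20: -4, 25: -4, 30: -4, 35: -4, 40: -2, 45: 0, 50: 0, 55: -3, 60: -4, 65: -4, 70: -4, 75: -4, 80: -3, 85: -3, 90: -4, 95: -4, 100: -3, 105: -3, 110: -3, 115: -3, 120: -3, 125: -3, 130: -4, 135: -3, 140: -3, 145: -3}
0.066 0.031 {0: -5, 5: -5, 10: -5, 15: -6, 20: -6, 25: -6, 30: -5, 35: -4, 40: -3, 45: 1, 50: 0, 55: -4, 60: -6, 65: -5, 70: -6, 75: -6, 80: -6, 85: -5, 90: -5, 95: -6, 100: -5, 105: -5, 110: -6, 115: -6, 120: -5, 125: -5, 130: -5, 135: -6, 140: -6, 145: -6}
0.066 0.033 {0: -4, 5: -4, 10: -5, 15: -5, 20: -6, 25: -6, 30: -5, 35: -4, 40: -3, 45: 1, 50: 0, 55: -4, 60: -6, 65: -6, 70: -7, 75: -8, 80: -7, 85: -7, 90: -6, 95: -7, 100: -6, 105: -7, 110: -6, 115: -6, 120: -6, 125: -6, 130: -5, 135: -6, 140: -7, 145: -7}
0.07 0.029 {0: -6, 5: -6, 10: -6, 15: -5, 20: -5, 25: -4, 30: -4, 35: -4, 40: -2, 45: 0, 50: 0, 55: -4, 60: -5, 65: -5, 70: -5, 75: -4, 80: -4, 85: -4, 90: -4, 95: -5, 100: -4, 105: -4, 110: -4, 115: -4, 120: -4, 125: -3, 130: -4, 135: -4, 140: -4, 145: -3}
0.07 0.031 {0: -5, 5: -5, 10: -5, 15: -6, 20: -6, 25: -6, 30: -5, 35: -4, 40: -2, 45: 1, 50: -1, 55: -5, 60: -6, 65: -6, 70: -6, 75: -6, 80: -6, 85: -6, 90: -6, 95: -6, 100: -5, 105: -6, 110: -6, 115: -6, 120: -5, 125: -5, 130: -5, 135: -6, 140: -6, 145: -6}
0.07 0.033 {0: -4, 5: -5, 10: -5, 15: -5, 20: -6, 25: -6, 30: -4, 35: -4, 40: -3, 45: 1, 50: -1, 55: -5, 60: -6, 65: -6, 70: -7, 75: -8, 80: -7, 85: -7, 90: -6, 95: -7, 100: -6, 105: -7, 110: -6, 115: -6, 120: -6, 125: -6, 130: -5, 135: -6, 140: -6, 145: -7}
```

The tab is at about 44–46° and the nose at about 20°. The slip is therefore roughly 0.44 rad, which is one click, and matches the turn count. One last look at the clamp.

Run:
```python
from h import *
f=np.load('fin.npz');t=f['b'].clip(0,255).astype(np.uint8)[160:210,200:240];s=f['a'].clip(0,255).astype(np.uint8)[165:205,225:275]
cv2.imwrite('pics/f2.png',np.hstack([cv2.resize(t,(320,400),interpolation=2),cv2.resize(s,(480,400),interpolation=2)]))
```

```text
(no output)
```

View pics/f2.png

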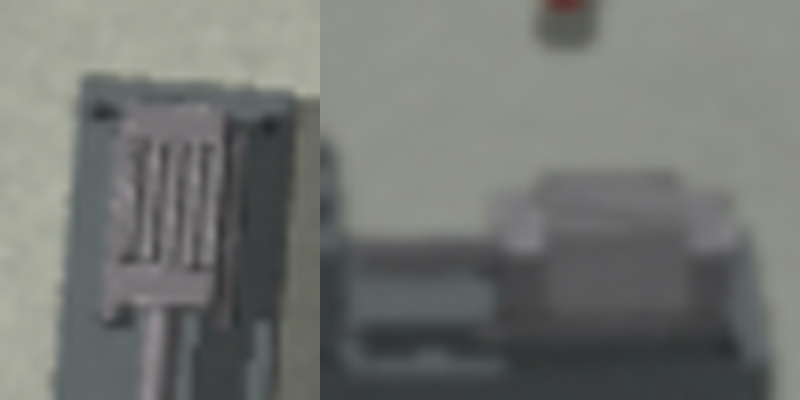

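The sink stands level between the rails, with both jaws against it: top view fins at (180,200), jaws at (165,120) and (160,282). Handing in.

```bash
python3 -c "
from station import r
print(r.finish_job())"
```

```text
the job is handed in; nothing more can be done
None
```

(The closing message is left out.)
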